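# Seat a circuit board in a control unit with its ejector levers

### The arm

A 6-joint arm with a two-finger parallel gripper is mounted at the origin on a cart in front of the work surface, level with it; the furniture and walls round the work are solid. World frame = base frame: x ahead of the robot, y to its left, z up, the work surface at z = 0. Lengths are in m, angles in rad, forces in N, time in s.
With the tool pointing down it reaches from about 0.325 to 0.775 m from the base axis. Payload 5.5 kg.
Tool frame: the origin (TCP) lies at the centre of the arm's flange, where the gripper is bolted on; the fingertips stand 182 mm ahead of it and the grasp point (between the pads) lies 163 mm ahead of it (manip.grip_point_offset is the distance from the TCP to the grasp point, in m); z points along the fingers, y is the line along which they close (so a half turn about z gives the same grasp; the last joint's range is limited). The gripper opens to 88 mm and grips with 3 to 60 N. Pads are 20 mm wide; open, the fingers measure 115 mm over their backs; the gripper's body (75 mm by 178 mm) begins 61 mm behind the grasp point.
Start: joints at [-1.269, 0.091, 1.231, -0, 1.82, -0.057], TCP at [0.211, -0.562, 0.405] pointing down, gripper open.
Joint ranges: [-2.87, 2.87], [-0.86, 2.18], [0.17, 2.46], [-1.51, 4.65], [0.06, 2.69], [-2.65, 2.65]. Speed limits (rad/s): [2.57, 2.57, 3.01, 3.14, 3.14, 3.14].

### API

Orientations are given as [roll, pitch, yaw] about the fixed x, y, z axes, in that order (R = Rz(yaw) Ry(pitch) Rx(roll)).
In Python, from station import get_obs, get_image, job, outline_of, manip gives the robot as it stands.
- The arm moves only by the shell command python3 -m handwheel 'ROWS' [OPENING]. ROWS is JSON, a list of rows, each a list of 2 entries, a list of its own where there are three numbers: the shift along the tool's x, y, z normalised to -1 to 1, where 1 is 0.04 m, then the turn, a rotation vector about the tool's x, y, z normalised to -1 to 1, where 1 is 0.08 rad. A call has 1 to 5 rows; each row shifts and turns the commanded pose from where the row before left it, along the tool's axes as they then stand; what a row does not reach is not made up. A row lasts 1/10 s, in which the tool goes at most 50 mm and 8.59 degrees, less where a joint would pass 70% of its speed; a pose out of reach is approached as far as the arm can. A call with a number of a shift or a turn outside -1 to 1 is refused whole. A call with a gripper value outside its range is refused whole. OPENING is the opening, from -1 (shut) to 1 (fully open), set as the call begins (- or left out, the last holds). The fingers move at their own pace and stop on an object; the grip force is fixed at half the most. Time passes only in rows, so rows that do not move let the fingers close. It gives the time, the measured TCP pose, the force, the opening and the grip force at its end, in the units of the state.
- get_obs(): the state, without advancing time (a new reading comes with each control period).
- get_image(name): name is "scene" or "top" or "wrist"; returns a dict with "image" (400x640x3 uint8, blue, green, red), "mtx" (3x3 intrinsics, pixels), "rvec" (rotation vector, rad) and "tvec" (3), from world to camera coordinates, as OpenCV has them; the wrist camera has in their place "hand_eye" (4x4, takes a point from camera to tool coordinates, whose origin is the TCP and whose axes are the flange's). Camera axes: x right, y down, z forward; pixel columns grow to the right and rows downward; lengths in m; the calibration is good to about 2 mm. A picture is of the moment at which its call begins: read the wrist's pose just before it. There is no depth.
- job.finish_job(): hands the job in; it is judged then, once.
Trained networks look in a picture, given as the dict that the camera call returned (one of the last four; its "shot" number tells which), for a name from the list of things; names that differ only in an ending like _2 or _b are one class to them, and where a whole thing is asked for, a point or a joint stands for the part that bears it (a point fixed in the world has none). Each returns a list of dicts, best first, with "score" (0 to 1); they miss things now and then, are a little off and sometimes report something else, mostly with a low value. They report only what shows in the picture. A call takes as long as a camera call. They do not tell look-alikes from the thing itself.
- outline_of(picture, target): "pixels" (400x640 bool, what is visible of it) and "rect" ([left, top, width, height] in pixels, round what is visible of it).
The state is a dict: "time_s": time; "joint_pos": joint angles; "joint_velocities": joint speeds; "effort": joint torques, N m; "eef_pos": TCP position; "eef_rot": TCP orientation; "contact_force": force on the tool from outside, world axes, zero at the start; "ft_torque": the same for the moment, N m; "gripper_width": opening from 0.0 (shut) to 1.0 (fully open); "grip_force": force on a finger pad.
Only numpy, scipy, OpenCV 4.12 (cv2) and the standard library are available. Lean on these libraries where they do the work, as an engineer would, in place of code of your own. Each camera call takes 0.05 s, during which the arm holds its last target. There are 200 camera calls.

### The job

Take the circuit board out of its slotted rest by its metal handle and lower it down the two card guides of the open control unit until you feel it rest on the connector: do not let it drop and do not force it in by hand. Let go, then swing the two ejector levers inward, gently, fully to their stops, so that they press the board home. Leave the plaster models and the jar where they are.

Things in the scene. Friction and masses are not known exactly. Their poses are not given: they have to be found in the camera images.
- board: Green circuit board standing upright, 4 mm thick (its x), 100 wide (its y), 64 high (its z), about 0.2 kg, with a ribbed aluminium handle block on the middle of its top edge: 12 mm thick (x), 44 long (y), from 64 to 90 mm above the origin. Origin: middle of the lower edge. Either face may look forward. It starts in the slot of the rest, lower edge 6 mm above the worktop, with about 1 mm of play.
- board_grip (a point): Middle of the board's handle block, 80 mm above the board's lower edge (10 mm below the top of the handle); axes as the board's. Grip it across the 12 mm thickness (along x).
- rest: Grey slotted plastic rest, 50 x 124 x 32 mm, fixed; slot along its y, 6 mm wide, 106 mm long, 26 mm deep. Origin: centre of its underside.
- unit: Open control unit: fixed grey chassis 130 x 170 mm, deck 14 mm above the worktop. Origin: centre of its underside, on the worktop; z up. The board goes in with its faces along the unit's y, z plane, its lower edge 20 mm above the origin when home. Aluminium plates by the guides (to 102 mm high, y = +-56 to +-76 mm) carry the levers; nothing else on the deck is over 40 mm high.
- guide_mouth (a point): Centre between the two black card guides at the height of their tops, 80 mm above the unit's origin; axes as the unit's. Each guide is an upright groove at y = +-50 mm, 6.5 mm wide in x (centred on x = 0); the groove floors are 103 mm apart in y. Straight up to 70 mm above the unit's origin, from there to 80 mm flared to about 11 mm in x and 106 mm in y.
- lever_left (a joint): Black ejector lever at the unit's +y guide, hinged about the unit's x. 0 rad = closed, at its stop; starts open at 1.42 to 1.5 (1.5 = open stop). Its handle bar, 12 x 6 mm, ends in a cross roll, 10 mm thick, 22 long, 62 mm from the hinge. At angle q it leans outward from vertical by q - 0.6 rad (inward when closed). Stays where left; 5 N at the roll moves it, up to 15 N under load.
- lever_right (a joint): The same lever, mirrored, at the unit's -y guide: 0 = fully closed, starts between 1.42 and 1.5. Either lever may spring back by up to 0.1 rad when let go; a push of over 25 N would damage it.
- lever_left_hinge (a point): Hinge axis of the left lever, in the unit's frame at y = +65 mm, 94.4 mm above the unit's origin. Below the handle a 22 mm long, 6 mm thick nose points inward from here; when the lever is swung in, it comes down on the board's top edge near the corner and presses the board home.
- lever_right_hinge (a point): Hinge axis of the right lever, in the unit's frame at y = -65 mm, 94.4 mm above the unit's origin.
- lever_left_tip (a point): Axis of the cross roll at the end of the left lever's handle, mid length.
- lever_right_tip (a point): Axis of the cross roll at the end of the right lever's handle, mid length.
- model_upper: Yellowish plaster dental model, 59 x 65 x 29 mm, standing loose on the worktop; bystander. Origin: centre of its underside.
- model_lower: Pinkish plaster dental model, 59 x 65 x 29 mm, standing loose on the worktop; bystander. Origin: centre of its underside.
- jar_5: Small white jar with a purple lid, 36 mm wide, 41 mm high, loose; bystander. Origin: centre of its underside.
- connector_home (a point): Where the middle of the board's lower edge is when the board is home, 20 mm above the unit's origin. The white connector there, 82 mm long, floats: it starts, unmeasured and different each time, so that the board first touches it 6 to 11.5 mm above this point. Its sprung contact strip gives 2.5 mm, up to 12 N; then it stays put until pressed with about 20 N and sinks stiffly until home.
There are look-alikes about, which are no part of the job. Of the things that look like the board, the smaller one is meant.

How it is judged:
On the way:
1. the board stands in both guides, let go, with both levers still open (z of board in the frame of unit between 0.0225 and 0.036 m and horizontal distance between board and unit below 0.004 m and angle between the y axis of board and the y axis of unit, either way round below 0.08 rad and contact force between the fingers and board below 0.1 N and value of joint each of lever_left, lever_right above 1 rad), for 0.2 s.
At the end, for the whole second after the job is handed in: The board stands upright in both guides, within 4 mm of the unit's centre, its lower edge within 2 mm of its home height (20 mm above the unit's origin), at rest, and both levers are within 0.15 rad of fully closed (z of board in the frame of unit between 0.0175 and 0.022 m and horizontal distance between board and unit below 0.004 m and angle between the y axis of board and the y axis of unit, either way round below 0.06 rad and angle between board's own z axis and vertical below 0.06 rad and value of joint each of lever_left, lever_right below 0.15 rad and linear speed of board below 0.02 m/s); the robot touches nothing.
It fails at once if the hand presses the board into or against the unit with more than 18 N (contact force between the fingers and board above 0.5 N and contact force between board and unit above 18 N).
It fails at once if the robot pushes on the unit or its levers with more than 25 N (contact force between any of the fingers, the arm and unit above 25 N).
It fails at once if the board is dropped (falls free faster than 0.18 m/s while both levers are open) (contact force between the fingers and board below 0.05 N and linear speed of board above 0.18 m/s and value of joint each of lever_left, lever_right above 1 rad).
It fails at once if a plaster model or the jar is moved more than 20 mm (distance of any of model_upper, model_lower, jar_5 from where it was at the start of the episode above 0.02 m).
It also fails if it takes over 72 s, if anything falls off the work surface, if the arm or the gripper's body presses on something with over 40 N, if the wrist force passes 120 N, or if a joint passes its speed limit or range.

## Working session

There is one attempt and no reset: what is moved stays moved. The work goes in short steps, Python scripts to look and compute and a shell command to move; the robot and the scene stay as the last step left them, time stands still between calls to the robot, and variables do not carry over. Pictures are saved under pics/ and viewed, at most 10 in all, crops included, and the job is handed in when it is done.

```bash
mkdir -p pics; ls; cat > h.py <<'E'
import numpy as np,cv2
from station import get_obs,get_image,job,outline_of,manip
from scipy.spatial.transform import Rotation as R
def proj(p,im):
    return cv2.projectPoints(np.array(p,float).reshape(-1,3),np.array(im['rvec'],float),np.array(im['tvec'],float),np.array(im['mtx'],float),None)[0].reshape(-1,2)
def ext(im,o=None):
    if 'rvec' in im: return im
    T=np.eye(4);T[:3,:3]=R.from_euler('xyz',o['eef_rot']).as_matrix();T[:3,3]=o['eef_pos']
    C=np.linalg.inv(T@np.array(im['hand_eye']));im['rvec']=cv2.Rodrigues(C[:3,:3])[0];im['tvec']=C[:3,3];return im
def onz(px,im,z):
    Rm=cv2.Rodrigues(np.array(im['rvec'],float))[0];t=np.array(im['tvec'],float).reshape(3)
    c=-Rm.T@t;d=Rm.T@np.linalg.inv(im['mtx'])@np.array([px[0],px[1],1.])
    return c+d*(z-c[2])/d[2]
E
python3 - <<'E'
from h import *
o=get_obs();print(o,manip.grip_point_offset)
a=get_image('scene');b=get_image('top')
cv2.imwrite('pics/s.png',a['image']);cv2.imwrite('pics/t.png',b['image'])
for n,im in(('scene',a),('top',b)):
  print(n,im['mtx'],im['rvec'],im['tvec'])
  for t in['board','rest','unit','lever_left','model_upper','jar_5']:
    print(t,[(r['score'],r['rect']) for r in outline_of(im,t)])
E
```

```text
pics
{'time_s': 0.0, 'joint_pos': array([-1.26870351e+00,  9.18413392e-02,  1.23186711e+00, -3.17029678e-06,
        1.81980080e+00, -5.66823253e-02]), 'joint_velocities': array([-1.51558456e-03,  3.42079152e-06, -6.93761669e-04,  5.01658049e-04,
        6.43377933e-04, -3.83235564e-04]), 'effort': array([ 1.86757927e-03, -4.46458983e+01, -4.06444860e+01,  7.01665808e-02,
        2.94812978e-02, -1.28114580e-04]), 'eef_pos': array([ 0.21070011, -0.5618442 ,  0.40352764]), 'eef_rot': array([-3.13967896e+00, -1.05509927e-04,  3.58774262e-01]), 'contact_force': array([ 0.51736064, -0.03787001, -1.01874273]), 'ft_torque': array([ 0.02515712, -0.02368831, -0.02275076]), 'grip_force': 0.0, 'gripper_width': 1.0048885390391713} 0.1633
scene [[508.99193638   0.         319.11012928]
 [  0.         508.99193638 208.80536971]
 [  0.           0.           1.        ]] [ 2.13326719 -0.42640283  0.21881695] [-0.54107763  0.15255808  1.33286993]
board [(0.96, [303.4, 251.1, 8.3, 73.2]), (0.65, [279.6, 162.7, 12.4, 24.0])]
rest [(0.7, [273.6, 177.1, 30.4, 25.7])]
unit [(0.87, [286.1, 183.1, 63.4, 83.7])]
lever_left [(0.46, [255.2, 211.8, 11.4, 17.0]), (0.39, [321.8, 189.4, 22.1, 20.9])]
model_upper [(0.73, [321.9, 189.9, 19.1, 22.2])]
jar_5 [(0.62, [402.8, 265.3, 15.1, 22.7])]
top [[429.41350812   0.         315.24818877]
 [  0.         429.41350812 197.06206026]
 [  0.           0.           1.        ]] [ 2.10316516 -2.13239374  0.16832593] [-0.04552422  0.55461755  1.22558253]
board [(0.7, [223.5, 197.3, 34.0, 8.5]), (0.56, [385.8, 232.1, 45.7, 21.1])]
rest [(0.95, [222.4, 195.6, 40.5, 20.7])]
unit [(0.94, [300.0, 187.2, 84.4, 47.0])]
lever_left [(0.44, [296.0, 191.6, 23.2, 12.6])]
model_upper [(0.66, [267.8, 155.7, 18.0, 18.9])]
jar_5 [(0.5, [403.9, 151.0, 19.0, 12.2])]
```

```bash
python3 - <<'E'
import cv2
a=cv2.imread('pics/s.png');b=cv2.imread('pics/t.png')
cv2.imwrite('pics/s2.png',cv2.resize(a[120:370,220:480],(780,750))[:,:][:600] if 0 else cv2.resize(a[140:340,230:490],(780,600),interpolation=cv2.INTER_CUBIC))
cv2.imwrite('pics/t2.png',cv2.resize(b[130:280,210:450],(800,500),interpolation=cv2.INTER_CUBIC))
E
```

```text
(no output)
```

View pics/s2.png

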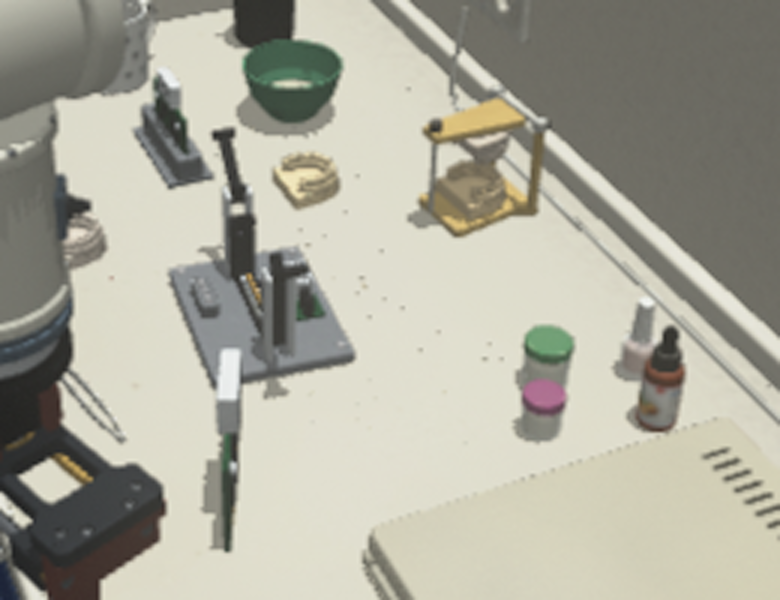

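View pics/t2.png

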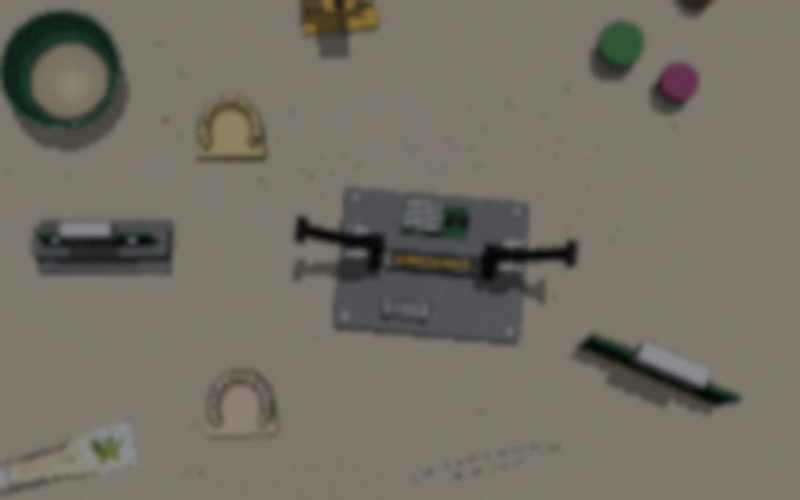

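Candidates for the board in the top image are the green board standing in the rest, full-image (236,199), and a freestanding one at (408,242), visibly longer (about 47 px against about 36 px). The one in the rest is smaller and stands in the slot, so it fits. The unit's centre is at about (339,209), its levers are open, and the models are at (279,170) and (283,252).

```bash
python3 - <<'E'
from h import *
b=get_image('top')
f=lambda x,y,z:onz((210+x*.3,130+y*.3),b,z).round(4)
print('handle ends',f(58,230,.096),f(111,229,.096))
print('rest top corners',f(38,222,.032),f(172,222,.032),'bottom',f(40,273,0),f(172,273,0))
for c in[(347,187),(527,205),(518,343),(333,327)]:print('deck',f(*c,.014))
print('tips',f(301,231,.13),f(573,253,.13))
for n,p in(('mu',(231,125)),('ml',(242,403)),('jar',(677,90)),('big',(668,366)),('greenlid',(620,45))):print(n,f(*p,.03))
w=get_image('wrist');print(w['hand_eye'],w['mtx'])
E
```

```text
handle ends [0.5438 0.1981 0.096 ] [0.544  0.1523 0.096 ]
rest top corners [0.563  0.2312 0.032 ] [0.5611 0.1092 0.032 ] bottom [0.521  0.2358 0.    ] [0.5191 0.1134 0.    ]
deck [ 0.5946 -0.0493  0.014 ]
deck [ 0.5751 -0.214   0.014 ]
deck [ 0.4487 -0.2016  0.014 ]
deck [ 0.4655 -0.0352  0.014 ]
tips [ 0.5336 -0.0132  0.13  ] [ 0.5116 -0.2384  0.13  ]
mu [0.6511 0.0561 0.03  ]
ml [0.3974 0.0455 0.03  ]
jar [ 0.6769 -0.3528  0.03  ]
big [ 0.425  -0.3317  0.03  ]
greenlid [ 0.7207 -0.3028  0.03  ]
[[-4.67979208e-04 -9.67782580e-01 -2.51786930e-01  6.76052250e-02]
 [ 9.99999473e-01 -6.83067795e-04  7.66847396e-04 -6.93349560e-04]
 [-9.14129095e-04 -2.51786439e-01  9.67782390e-01  1.91524311e-02]
 [ 0.00000000e+00  0.00000000e+00  0.00000000e+00  1.00000000e+00]] [[284.49352435   0.         314.98239482]
 [  0.         284.49352435 202.51965415]
 [  0.           0.           1.        ]]
```

```bash
A='x'
python3 -m handwheel '[[[0.92,-0.62,0],[0,0,0]],[[0.92,-0.62,0],[0,0,0]],[[0.92,-0.62,0],[0,0,0]],[[0.92,-0.62,0],[0,0,0]],[[0.92,-0.62,0],[0,0,0]]]' 1
python3 -m handwheel '[[[0.92,-0.62,0],[0,0,0]],[[0.92,-0.62,0],[0,0,0]],[[0.92,-0.62,0],[0,0,0]],[[0.92,-0.62,0],[0,0,0]],[[0.92,-0.62,0],[0,0,0]]]'
python3 -m handwheel '[[[0.92,-0.62,0],[0,0,0]],[[0.92,-0.62,0],[0,0,0]],[[0,0,0],[0,0,-1]],[[0,0,0],[0,0,-1]],[[0,0,0],[0,0,-1]]]'
python3 -m handwheel '[[[0,0,0],[0,0,-1]],[[0,0,0],[0,0,-1]],[[0,0,0],[0,0,-1]],[[0,0,0],[0,0,-1]],[[0,0,0],[0,0,-1]]]'
python3 -m handwheel '[[[0,0,0.5],[0,0,-1]],[[0,0,0.5],[0,0,-1]],[[0,0,0],[0,0,-1]],[[0,0,0],[0,0,-1]],[[0,0,0],[0,0,-1]]]'
python3 -m handwheel '[[[0,0,0],[0,0,-0.6]],[[0,0,0],[0,0,0]],[[0,0,0],[0,0,0]]]'
python3 - <<'E'
from h import *
o=get_obs();w=ext(get_image('wrist'),o)
cv2.imwrite('pics/w1.png',w['image'])
np.savez('pics/w1.npz',rvec=w['rvec'],tvec=w['tvec'],mtx=w['mtx'])
print(o['eef_pos'],o['eef_rot'])
for t in['unit','lever_left','board']:print(t,[(r['score'],r['rect']) for r in outline_of(w,t)])
E
```

```text
time_s: 1.3
eef_pos: [0.3401, -0.3795, 0.4048]
eef_rot: [3.141, -0.0, 0.358]
contact_force: [1.5, -1.5, 0.8]
gripper_width: 0.997
grip_force: 0.0
time_s: 1.8
eef_pos: [0.4688, -0.1987, 0.4049]
eef_rot: [3.141, -0.001, 0.359]
contact_force: [0.6, 0.2, -0.2]
gripper_width: 0.997
grip_force: 0.0
time_s: 2.3
eef_pos: [0.5199, -0.1275, 0.4046]
eef_rot: [-3.142, 0.0, 0.603]
contact_force: [-0.4, 0.4, -0.3]
gripper_width: 1.0
grip_force: 0.0
time_s: 2.8
eef_pos: [0.5196, -0.128, 0.4047]
eef_rot: [3.141, -0.0, 1.002]
contact_force: [0.5, -0.1, -0.4]
gripper_width: 1.002
grip_force: 0.0
time_s: 3.3
eef_pos: [0.5196, -0.1281, 0.3645]
eef_rot: [-3.141, -0.0, 1.402]
contact_force: [-0.6, 0.1, 0.0]
gripper_width: 0.999
grip_force: 0.0
time_s: 3.6
eef_pos: [0.5197, -0.1281, 0.3647]
eef_rot: [3.141, 0.0, 1.445]
contact_force: [0.2, -0.3, 0.0]
gripper_width: 0.997
grip_force: 0.0
[ 0.51965636 -0.12807825  0.36468798] [3.14149879e+00 4.02248400e-07 1.44538648e+00]
unit [(0.74, [258.7, 43.1, 115.7, 302.2])]
lever_left []
board [(0.79, [251.5, 311.6, 20.7, 43.4])]
```

View pics/w1.png

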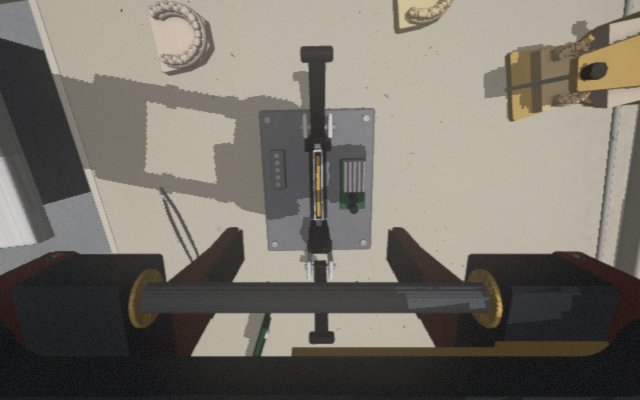

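The wrist view is centred on the unit: deck corners at about (261,110), (374,109), (371,248), (267,250), connector at (319,185), lever rolls at (317,53) and (321,337). I'll enlarge it to read the corners more exactly.

```bash
python3 - <<'E'
import cv2
a=cv2.imread('pics/w1.png')
cv2.imwrite('pics/w1c.png',cv2.resize(a[100:260,250:390],None,fx=3.75,fy=3.75,interpolation=cv2.INTER_CUBIC))
E
```

```text
(no output)
```

View pics/w1c.png

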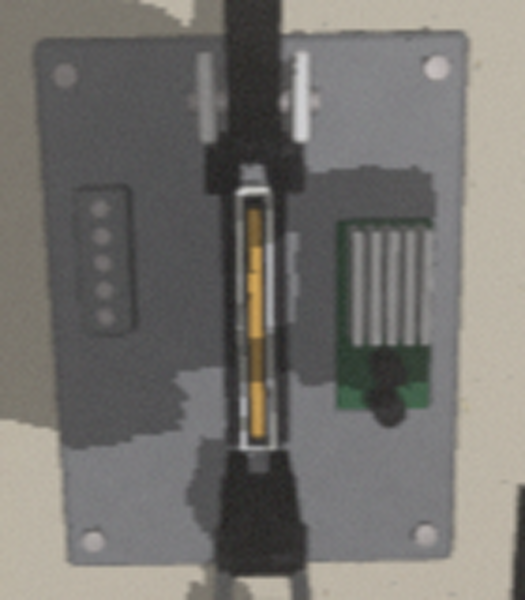

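```bash
cat > fit.py <<'E'
from h import *
from scipy.optimize import least_squares
def up(v,P):
    c,s=np.cos(v[2]),np.sin(v[2]);P=np.array(P,float);return np.c_[v[0]+c*P[:,0]-s*P[:,1],v[1]+s*P[:,0]+c*P[:,1],P[:,2]]
def fit(P,px,im,x0):
    r=least_squares(lambda v:(proj(up(v,P),im)-px).ravel(),x0,loss='soft_l1');return r.x,r.fun.reshape(-1,2)
E
python3 - <<'E'
from fit import *
w=np.load('pics/w1.npz')
px=np.array([(35,38),(467,32),(451,558),(70,563)])/3.75+[250,100]-.37
P=[(-.065,.085,.014),(.065,.085,.014),(.065,-.085,.014),(-.065,-.085,.014)]
v,f=fit(P,px,w,[.52,-.125,-.118]);print(v,f.round(1))
Q=[(0,.041,.030),(0,-.041,.03),(0,.065+.062*np.sin(.9),.0944+.062*np.cos(.9)),(0,-.065-.062*np.sin(.9),.0944+.062*np.cos(.9))]
print(proj(up(v,Q),w).round(1),'obs conn',(254/3.75+249.6,188/3.75+99.6),(257/3.75+249.6,450/3.75+99.6))
E
```

```text
[ 0.52273379 -0.12334254 -0.10824636] [[-0.8 -0.4]
 [ 1.2 -0.9]
 [ 0.6  0.9]
 [-1.   1.3]]
[[317.5 149.6]
 [318.6 221. ]
 [317.2  52.2]
 [321.3 336.2]] obs conn (317.3333333333333, 149.73333333333332) (318.1333333333333, 219.6)
```

```bash
python3 -m handwheel '[[[0.95,-0.05,0],[0,0,0]],[[0.95,-0.05,0],[0,0,0]],[[0.95,-0.05,0],[0,0,0]],[[0.95,-0.05,0],[0,0,0]],[[0.95,-0.05,0],[0,0,0]]]'
python3 -m handwheel '[[[0.95,-0.05,0],[0,0,0]],[[0.95,-0.05,0],[0,0,-0.85]],[[0.95,-0.05,0],[0,0,-0.85]],[[0,0,0],[0,0,0]],[[0,0,0],[0,0,0]]]'
python3 - <<'E'
from h import *
o=get_obs();w=ext(get_image('wrist'),o)
np.savez('pics/w2.npz',rvec=w['rvec'],tvec=w['tvec'],mtx=w['mtx'])
print(o['eef_pos'],o['eef_rot'])
for t in['board','rest']:print(t,[(r['score'],r['rect']) for r in outline_of(w,t)])
cv2.imwrite('pics/w2c.png',cv2.resize(w['image'][90:270,240:400],None,fx=3.33,fy=3.33,interpolation=cv2.INTER_CUBIC))
E
```

```text
time_s: 4.3
eef_pos: [0.5331, 0.0632, 0.3648]
eef_rot: [3.141, -0.0, 1.446]
contact_force: [0.6, -0.7, -0.7]
gripper_width: 0.998
grip_force: 0.0
time_s: 4.8
eef_pos: [0.5387, 0.1763, 0.3644]
eef_rot: [-3.141, 0.001, 1.584]
contact_force: [0.7, -0.1, 0.9]
gripper_width: 1.002
grip_force: 0.0
[0.53869858 0.17628304 0.36438548] [-3.14115082e+00  5.63589863e-04  1.58365981e+00]
board [(0.62, [312.9, 141.9, 17.9, 106.1])]
rest []
```

View pics/w2c.png

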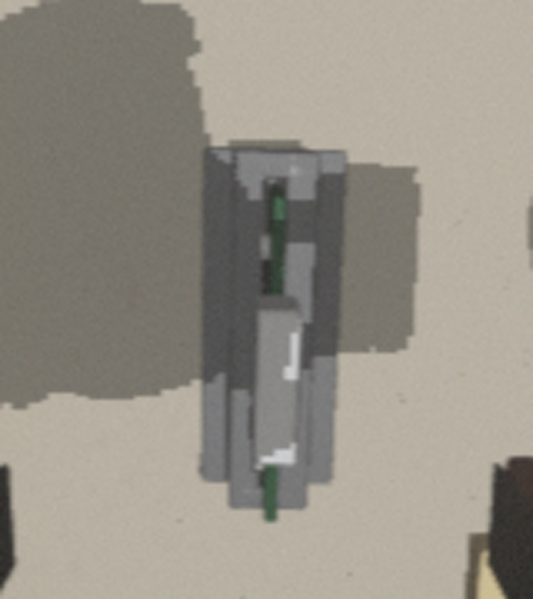

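The crop shows the smaller board standing in its slotted rest. Its grey handle's top face runs from (257,309) to (298,463) in the crop, with green board showing at both ends, which confirms the choice.

```bash
python3 - <<'E'
from fit import *
w=np.load('pics/w2.npz')
px=np.array([(259,310),(302,310),(296,463),(256,463)])/3.33+[240,90]-.35
P=[(-.006,.022,.096),(.006,.022,.096),(.006,-.022,.096),(-.006,-.022,.096)]
v,f=fit(P,px,w,[.54,.175,0.01]);print(v,f.round(1))
px=np.array([(231,150),(205,150),(345,152),(332,482),(202,480)])/3.33+[240,90]-.35
P=[(-.025,.062,.0),(-.025,.062,.0)][:0]
# board corners in slot
Q=[(0,.05,.070),(0,-.05,.07)]
print((proj(up(v,Q),w)-[240,90]+.35)*3.33,'obs ~(279,190?),(270,520)')
o=get_obs();yaw=o['eef_rot'][2];print('yaw want',np.pi/2+v[2],yaw)
d=np.r_[v[:2],.086+manip.grip_point_offset]-o['eef_pos'];Rm=R.from_euler('xyz',o['eef_rot']).as_matrix()
print('tool delta/0.04',Rm.T@d/.04)
E
```

```text
[ 0.54498682  0.17650461 -0.00727188] [[-0.3 -0.5]
 [ 0.3 -0.2]
 [ 0.5  0.5]
 [-0.4  0.3]]
[[280.37443669 195.5701339 ]
 [271.56314345 520.21665329]] obs ~(279,190?),(270,520)
yaw want 1.5635244489538873 1.580842706654658
tool delta/0.04 [0.0473685  0.15097055 2.88575551]
```

```bash
python3 -m handwheel '[[[0.05,0.15,0.6],[0,0,0.2]],[[0,0,0.7],[0,0,0]],[[0,0,0.7],[0,0,0]],[[0,0,0.6],[0,0,0]],[[0,0,0.28],[0,0,0]]]'
python3 -m handwheel '[[[0,0,0],[0,0,0]],[[0,0,0],[0,0,0]],[[0,0,0],[0,0,0]],[[0,0,0],[0,0,0]],[[0,0,0],[0,0,0]]]' -1
python3 -m handwheel '[[[0,0,0],[0,0,0]],[[0,0,0],[0,0,0]],[[0,0,0],[0,0,0]]]'
```

```text
time_s: 5.45
eef_pos: [0.5444, 0.1763, 0.2467]
eef_rot: [-3.138, 0.001, 1.564]
contact_force: [-0.6, -0.2, 0.5]
gripper_width: 0.999
grip_force: 0.0
time_s: 5.95
eef_pos: [0.545, 0.1778, 0.2505]
eef_rot: [3.14, -0.0, 1.567]
contact_force: [0.1, -0.2, -0.0]
gripper_width: 0.584
grip_force: 0.0
time_s: 6.25
eef_pos: [0.5448, 0.1777, 0.2494]
eef_rot: [-3.142, 0.0, 1.567]
contact_force: [0.4, 0.1, -0.5]
gripper_width: 0.31
grip_force: 0.0
```

```bash
python3 -m handwheel '[[[0,0,0],[0,0,0]],[[0,0,0],[0,0,0]],[[0,0,0],[0,0,0]],[[0,0,0],[0,0,0]],[[0,0,0],[0,0,0]]]'
python3 -m handwheel '[[[0,0,-0.2],[0,0,0]],[[0,0,-0.3],[0,0,0]],[[0,0,0],[0,0,0]]]'
```

```text
time_s: 6.75
eef_pos: [0.5448, 0.1777, 0.2494]
eef_rot: [-3.142, -0.0, 1.567]
contact_force: [0.2, 0.8, 0.6]
gripper_width: 0.135
grip_force: 30.0
time_s: 7.05
eef_pos: [0.5451, 0.1779, 0.2722]
eef_rot: [3.139, -0.001, 1.567]
contact_force: [0.1, 0.4, -1.1]
gripper_width: 0.136
grip_force: 30.0
```

```bash
python3 -m handwheel '[[[0,0,-0.7],[0,0,0]],[[0,0,-0.9],[0,0,0]],[[0,0,-0.9],[0,0,0]],[[0,0,-0.9],[0,0,0]],[[0,0,0],[0,0,0]]]'
python3 -m handwheel '[[[-0.5,-0.1,0],[0,0,0]],[[-0.9,-0.1,0],[0,0,0]],[[-0.9,-0.1,0],[0,0,0]],[[-0.9,-0.1,0],[0,0,0]],[[-0.9,-0.1,0],[0,0,0]]]'
python3 -m handwheel '[[[-0.9,0,0],[0,0,0]],[[-0.9,0,0],[0,0,0]],[[-0.9,0,0],[0,0,0.65]],[[-0.7,0,0],[0,0,0.65]],[[0,0,0],[0,0,0]]]'
python3 -m handwheel '[[[0,0,0],[0,0,0]],[[0,0,0],[0,0,0]]]'
python3 - <<'E'
from h import *
o=get_obs();w=ext(get_image('wrist'),o)
np.savez('pics/w3.npz',rvec=w['rvec'],tvec=w['tvec'],mtx=w['mtx'])
print(o['eef_pos'],o['eef_rot'])
cv2.imwrite('pics/w3.png',w['image'])
cv2.imwrite('pics/w3c.png',cv2.resize(w['image'][60:310,210:430],None,fx=2.4,fy=2.4,interpolation=cv2.INTER_CUBIC))
E
```

```text
time_s: 7.55
eef_pos: [0.5444, 0.1778, 0.4125]
eef_rot: [3.132, -0.003, 1.567]
contact_force: [-0.4, 0.6, -1.5]
gripper_width: 0.133
grip_force: 30.0
time_s: 8.05
eef_pos: [0.5236, 0.0126, 0.4039]
eef_rot: [-3.139, -0.0, 1.567]
contact_force: [0.4, -0.3, -1.8]
gripper_width: 0.135
grip_force: 30.0
time_s: 8.55
eef_pos: [0.5216, -0.125, 0.4036]
eef_rot: [-3.139, 0.001, 1.458]
contact_force: [-0.4, 0.3, -1.8]
gripper_width: 0.132
grip_force: 30.0
time_s: 8.75
eef_pos: [0.5221, -0.1214, 0.4048]
eef_rot: [-3.141, -0.001, 1.464]
contact_force: [0.4, -0.1, -1.4]
gripper_width: 0.133
grip_force: 30.0
[ 0.52212898 -0.12135779  0.4047985 ] [-3.14055643e+00 -6.97097044e-04  1.46423367e+00]
```

View pics/w3c.png

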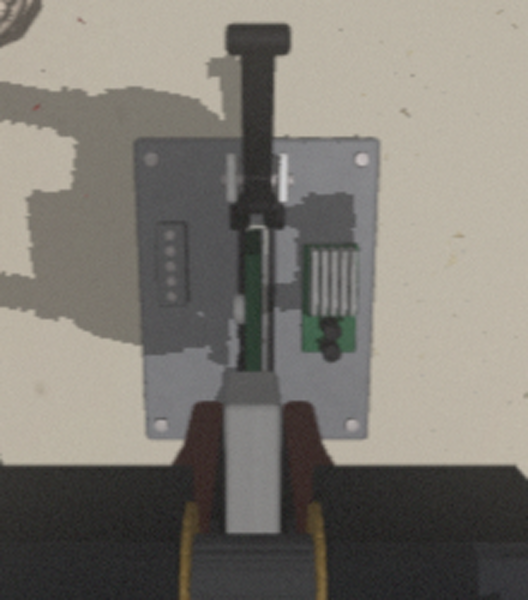

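The board hangs from the handle with its upper end pointing at the unit's left guide. Deck corners are at crop (135,138), (379,138), (367,438), (148,438), and the handle's +y top edge is at (226–278,402).

```bash
python3 - <<'E'
from fit import *
w=np.load('pics/w3.npz');o=get_obs()
g=lambda a:np.array(a)/2.4+[210,60]-.3
P=[(-.065,.085,.014),(.065,.085,.014),(.065,-.085,.014),(-.065,-.085,.014)]
v,f=fit(P,g([(135,138),(379,138),(367,438),(148,438)]),w,[.52,-.125,-.118]);print('unit',v,f.round(1).tolist())
zt=o['eef_pos'][2]-.1633+.01
a,b=[onz(g(p),w,zt) for p in[(226,402),(278,402)]];print(np.linalg.norm(a-b))
yaw=o['eef_rot'][2]-np.pi/2;c=(a+b)/2-.022*np.array([-np.sin(yaw),np.cos(yaw),0]);print('board c',c,'tcp',o['eef_pos'],'yaw',yaw)
# refine with predictions
bp=np.r_[c[:2],yaw];zb=zt-.09
print((proj(up(bp,[(0,.05,zb),(0,.05,zb+.064),(-.006,.022,zt),(.006,.022,zt)]),w)-[210,60]+.3)*2.4)
t=[.5227,-.1233]
for ya in(0,):
  Rm=R.from_euler('xyz',o['eef_rot']).as_matrix()
  print('to w1 unit',Rm.T@np.r_[np.array(t)-c[:2],0]/.04,'to w3 unit',Rm.T@np.r_[v[:2]-c[:2],0]/.04)
E
```

```text
unit [ 0.5230802  -0.12339699 -0.10514216] [[-1.0, -0.5], [1.2, -0.7], [0.7, 0.9], [-0.8, 1.0]]
0.010784479061707597
board c [ 0.52062759 -0.12199419  0.2517582 ] tcp [ 0.52217749 -0.12115028  0.4050582 ] yaw -0.10616159521900204
[[252.26128618 227.25004899]
 [252.00929852 251.42575383]
 [223.06986511 402.02055209]
 [280.93076393 401.97944698]]
to w1 unit [-2.69715330e-02  5.49778337e-02 -4.84292874e-05] to w3 unit [-2.83754698e-02  6.46861966e-02 -5.50552202e-05]
```

```bash
python3 -m handwheel '[[[-0.03,0.05,0.4],[0,0,0]],[[0,0,0.6],[0,0,0]],[[0,0,0.5],[0,0,0]],[[0,0,0.28],[0,0,0]],[[0,0,0],[0,0,0]]]'
python3 -m handwheel '[[[0,0,0],[0,0,0]],[[0,0,0],[0,0,0]]]'
python3 - <<'E'
from h import *
o=get_obs();w=ext(get_image('wrist'),o)
np.savez('pics/w4.npz',rvec=w['rvec'],tvec=w['tvec'],mtx=w['mtx'])
print(o['eef_pos'],o['eef_rot'])
cv2.imwrite('pics/w4.png',w['image'])
cv2.imwrite('pics/w4c.png',cv2.resize(w['image'][70:230,240:390],None,fx=3.75,fy=3.75,interpolation=cv2.INTER_CUBIC))
E
```

```text
time_s: 9.3
eef_pos: [0.5237, -0.1229, 0.3313]
eef_rot: [-3.137, -0.001, 1.464]
contact_force: [0.5, -0.2, -1.4]
gripper_width: 0.136
grip_force: 30.0
time_s: 9.5
eef_pos: [0.5242, -0.1235, 0.3356]
eef_rot: [3.139, 0.0, 1.463]
contact_force: [0.2, 0.2, -1.1]
gripper_width: 0.138
grip_force: 30.0
[ 0.52420265 -0.12347784  0.33560525] [3.13941627e+00 3.56885047e-04 1.46306224e+00]
```

View pics/w4c.png

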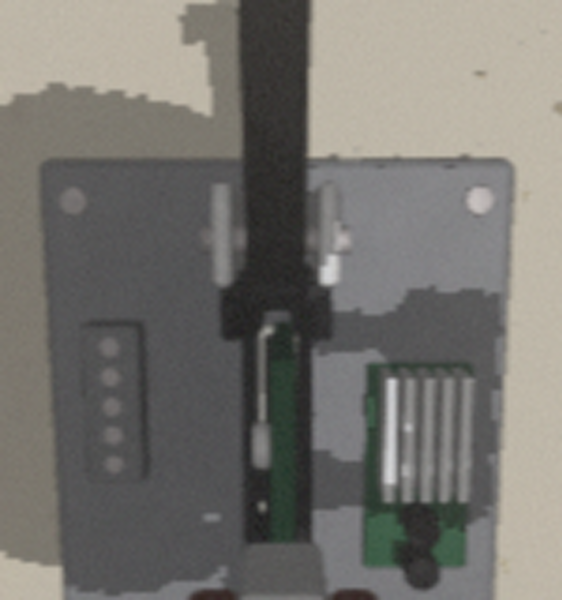

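The board's green +y end is at crop (271–297,340), and the guide body spans (222–331,340), so the board may sit 1–2 mm to the right. I'll compare with the prediction.

```bash
python3 - <<'E'
from fit import *
w=np.load('pics/w4.npz');o=get_obs()
s=lambda p:((p-[240,70]+.4)*3.75).round(0).tolist()
yaw=o['eef_rot'][2]-np.pi/2;zb=o['eef_pos'][2]-.2433
print('yaw',yaw)
for u in([.5227,-.1233,-.107],[.5237,-.1233,-.107]):
  print('deck',s(proj(up(u,[(-.065,.085,.014),(.065,.085,.014)]),w)),'mouth',s(proj(up(u,[(-.00325,.0515,.08),(.00325,.0515,.08),(-.0055,.053,.08),(.0055,.053,.08)]),w)))
for dx in(0,-.0015):
  b=[o['eef_pos'][0]+dx,o['eef_pos'][1],yaw]
  print('board',dx,s(proj(up(b,[(-.002,.05,zb),(.002,.05,zb),(-.002,.05,zb+.064),(.002,.05,zb+.064),(-.006,.022,zb+.064),(.006,.022,zb+.064),(-.006,.022,zb+.09),(.006,.022,zb+.09)]),w)))
E
```

```text
yaw -0.1078705749570259
deck [[37.0, 157.0], [518.0, 157.0]] mouth [[263.0, 301.0], [293.0, 301.0], [253.0, 294.0], [303.0, 294.0]]
deck [[41.0, 157.0], [522.0, 157.0]] mouth [[267.0, 300.0], [297.0, 300.0], [257.0, 294.0], [308.0, 293.0]]
board 0 [[276.0, 313.0], [295.0, 313.0], [274.0, 349.0], [301.0, 349.0], [249.0, 529.0], [326.0, 529.0], [243.0, 584.0], [334.0, 584.0]]
board -0.0015 [[268.0, 314.0], [288.0, 314.0], [264.0, 350.0], [291.0, 350.0], [239.0, 530.0], [316.0, 530.0], [232.0, 585.0], [323.0, 585.0]]
```

```bash
python3 -m handwheel '[[[0.02,-0.022,0],[0,0,0]],[[0,0,0.15],[0,0,0]],[[0,0,0.15],[0,0,0]],[[0,0,0.15],[0,0,0]],[[0,0,0],[0,0,0]]]'
python3 -m handwheel '[[[0,0,0.1],[0,0,0]],[[0,0,0.1],[0,0,0]],[[0,0,0],[0,0,0]],[[0,0,0],[0,0,0]]]'
```

```text
time_s: 10.05
eef_pos: [0.5229, -0.1226, 0.3145]
eef_rot: [-3.139, -0.0, 1.463]
contact_force: [-1.0, -0.0, -2.6]
gripper_width: 0.136
grip_force: 30.0
time_s: 10.45
eef_pos: [0.5232, -0.1227, 0.3082]
eef_rot: [-3.141, -0.0, 1.463]
contact_force: [-0.0, -0.5, -2.4]
gripper_width: 0.135
grip_force: 30.0
```

```bash
python3 -m handwheel '[[[0,0,0.12],[0,0,0]],[[0,0,0.12],[0,0,0]],[[0,0,0.12],[0,0,0]],[[0,0,0],[0,0,0]]]'
python3 -m handwheel '[[[0,0,0.1],[0,0,0]],[[0,0,0.1],[0,0,0]],[[0,0,0.08],[0,0,0]],[[0,0,0],[0,0,0]],[[0,0,0],[0,0,0]]]'
```

```text
time_s: 10.85
eef_pos: [0.523, -0.1226, 0.2926]
eef_rot: [-3.14, -0.0, 1.463]
contact_force: [0.2, 0.1, -1.6]
gripper_width: 0.134
grip_force: 30.0
time_s: 11.35
eef_pos: [0.5232, -0.1227, 0.2826]
eef_rot: [-3.141, -0.0, 1.463]
contact_force: [-0.1, 0.4, -1.6]
gripper_width: 0.137
grip_force: 30.0
```

```bash
python3 -m handwheel '[[[0,0,0.05],[0,0,0]],[[0,0,0.05],[0,0,0]],[[0,0,0],[0,0,0]]]'
python3 -m handwheel '[[[0,0,0.025],[0,0,0]],[[0,0,0.025],[0,0,0]],[[0,0,0],[0,0,0]]]' | egrep 'pos|force'
python3 -m handwheel '[[[0,0,0.025],[0,0,0]],[[0,0,0],[0,0,0]],[[0,0,0],[0,0,0]]]' | egrep 'pos|force'
```

```text
time_s: 11.65
eef_pos: [0.5231, -0.1226, 0.2783]
eef_rot: [-3.141, -0.0, 1.463]
contact_force: [0.2, -0.4, -2.1]
gripper_width: 0.133
grip_force: 30.0
eef_pos: [0.5232, -0.1227, 0.2764]
contact_force: [1.2, 0.6, -1.9]
grip_force: 30.0
eef_pos: [0.5232, -0.1227, 0.2756]
contact_force: [0.3, -0.4, -1.5]
grip_force: 30.0
```

Lower edge is at about 32 mm, so I'll continue in 1 mm steps.

```bash
python3 -m handwheel '[[[0,0,0.025],[0,0,0]],[[0,0,0],[0,0,0]],[[0,0,0],[0,0,0]]]' | egrep 'pos|force'
python3 -m handwheel '[[[0,0,0.025],[0,0,0]],[[0,0,0],[0,0,0]],[[0,0,0],[0,0,0]]]' | egrep 'pos|force'
```

```text
eef_pos: [0.5232, -0.1227, 0.2746]
contact_force: [0.3, 0.6, -1.8]
grip_force: 30.0
eef_pos: [0.5232, -0.1227, 0.2736]
contact_force: [-0.0, 0.1, -1.6]
grip_force: 30.0
```

```bash
python3 -m handwheel '[[[0,0,0.02],[0,0,0]],[[0,0,0],[0,0,0]],[[0,0,0],[0,0,0]]]' | egrep 'pos|force'
```

```text
eef_pos: [0.5232, -0.1227, 0.2728]
contact_force: [-0.5, -0.6, -2.0]
grip_force: 30.0
```

```bash
python3 -m handwheel '[[[0,0,0.02],[0,0,0]],[[0,0,0],[0,0,0]],[[0,0,0],[0,0,0]]]' | egrep 'pos|force'
```

```text
eef_pos: [0.5232, -0.1227, 0.272]
contact_force: [-0.2, 0.0, -2.2]
grip_force: 30.0
```

```bash
python3 -m handwheel '[[[0,0,0.02],[0,0,0]],[[0,0,0],[0,0,0]],[[0,0,0],[0,0,0]]]' | egrep 'pos|force'
```

```text
eef_pos: [0.5232, -0.1226, 0.2712]
contact_force: [-0.5, -0.4, -2.5]
grip_force: 30.0
```

```bash
python3 -m handwheel '[[[0,0,0.02],[0,0,0]],[[0,0,0],[0,0,0]],[[0,0,0],[0,0,0]]]' | egrep 'pos|force'
```

```text
eef_pos: [0.5232, -0.1227, 0.2705]
contact_force: [0.4, 0.2, -1.3]
grip_force: 30.0
```

```bash
python3 -m handwheel '[[[0,0,0.02],[0,0,0]],[[0,0,0],[0,0,0]],[[0,0,0],[0,0,0]]]' | egrep 'pos|force'
```

```text
eef_pos: [0.5232, -0.1227, 0.27]
contact_force: [-0.2, 0.3, 2.0]
grip_force: 30.0
```

Contact felt: +3.8 N with the lower edge at about 27 mm. Letting go.

```bash
python3 -m handwheel '[[[0,0,0],[0,0,0]],[[0,0,0],[0,0,0]],[[0,0,0],[0,0,0]],[[0,0,0],[0,0,0]],[[0,0,0],[0,0,0]]]' 0
python3 -m handwheel '[[[0,0,0],[0,0,0]],[[0,0,0],[0,0,0]],[[0,0,0],[0,0,0]],[[0,0,0],[0,0,0]],[[0,0,0],[0,0,0]]]'
python3 -m handwheel '[[[0,0,-0.5],[0,0,0]],[[0,0,-0.9],[0,0,0]],[[0,0,-0.9],[0,0,0]],[[0,0,0],[0,0,0]],[[0,0,0],[0,0,0]]]'
python3 - <<'E'
from h import *
o=get_obs();w=ext(get_image('wrist'),o)
np.savez('pics/w5.npz',rvec=w['rvec'],tvec=w['tvec'],mtx=w['mtx'])
print(o['eef_pos'],o['eef_rot'])
cv2.imwrite('pics/w5.png',w['image'])
cv2.imwrite('pics/w5c.png',cv2.resize(w['image'][20:320,220:420],None,fx=2,fy=2,interpolation=cv2.INTER_CUBIC))
E
```

```text
time_s: 14.85
eef_pos: [0.5232, -0.1227, 0.2696]
eef_rot: [-3.142, -0.0, 1.463]
contact_force: [0.4, -0.4, 0.2]
gripper_width: 0.493
grip_force: 0.0
time_s: 15.35
eef_pos: [0.5232, -0.1227, 0.2697]
eef_rot: [3.142, -0.0, 1.463]
contact_force: [0.6, 0.2, -0.2]
gripper_width: 0.5
grip_force: 0.0
time_s: 15.85
eef_pos: [0.5233, -0.1227, 0.3626]
eef_rot: [3.139, 0.0, 1.463]
contact_force: [-0.6, 0.2, -0.1]
gripper_width: 0.497
grip_force: 0.0
[ 0.52330367 -0.12268859  0.36263837] [3.13930460e+00 4.31669450e-04 1.46281928e+00]
```

View pics/w5c.png

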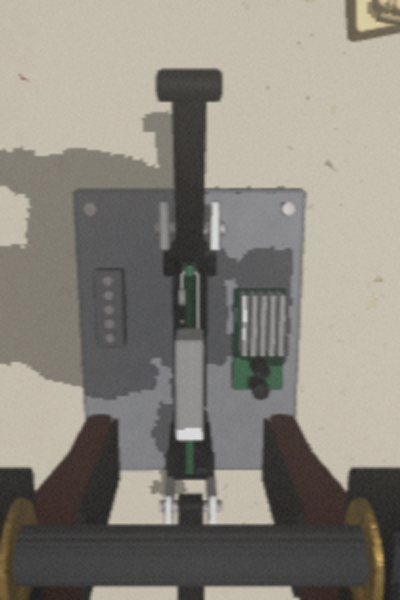

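The board stands in both guides: handle at crop (190,385), green edges in the grooves, both levers open. Now I'll close the fingers and go outside the left lever's roll at (189,85).

```bash
python3 -m handwheel '[[[0.8,0,0],[0,0,0]],[[0.8,0,0],[0,0,0]],[[0.8,0,0],[0,0,0]],[[0.7,0,0],[0,0,0]],[[0.3,0,0],[0,0,0]]]' -1
python3 -m handwheel '[[[0,0,0],[0,0,0]],[[0,0,0],[0,0,0]],[[0,0,0],[0,0,0]],[[0,0,0],[0,0,0]]]'
python3 - <<'E'
from h import *
u=np.array([.5227,-.1233]);a=-.108
o=get_obs();d=o['eef_pos'][:2]-u
print('unit xy',d@[np.cos(a),np.sin(a)],d@[-np.sin(a),np.cos(a)],'tip z',o['eef_pos'][2]-.182,o['gripper_width'])
E
```

```text
time_s: 16.4
eef_pos: [0.5377, 0.0145, 0.3595]
eef_rot: [-3.138, -0.0, 1.465]
contact_force: [0.5, -0.6, -0.3]
gripper_width: 0.079
grip_force: 0.0
time_s: 16.8
eef_pos: [0.5378, 0.0115, 0.3616]
eef_rot: [-3.142, 0.0, 1.461]
contact_force: [-0.7, -1.2, 0.5]
gripper_width: 0.006
grip_force: 0.0
unit xy 0.0005197827565735904 0.13559970403528382 tip z 0.1795827842484306 0.006445414024102399
```

```bash
python3 -m handwheel '[[[0,0,0.4],[0,0,0]],[[0,0,0.5],[0,0,0]],[[0,0,0.5],[0,0,0]],[[0,0,0],[0,0,0]]]'
python3 -m handwheel '[[[-0.1,0,0],[0,0,0]],[[-0.1,0,-0.05],[0,0,0]],[[-0.1,0,-0.1],[0,0,0]],[[0,0,0],[0,0,0]]]'
```

```text
time_s: 17.2
eef_pos: [0.537, 0.0122, 0.3011]
eef_rot: [-3.135, 0.001, 1.462]
contact_force: [-0.3, 0.4, -1.3]
gripper_width: 0.006
grip_force: 0.0
time_s: 17.6
eef_pos: [0.5367, 0.0003, 0.3132]
eef_rot: [3.14, -0.001, 1.462]
contact_force: [0.8, 0.9, 1.5]
gripper_width: 0.006
grip_force: 0.7
```

```bash
python3 -m handwheel '[[[-0.12,0,-0.08],[0,0,0]],[[-0.12,0,-0.08],[0,0,0]],[[-0.12,0,-0.06],[0,0,0]],[[0,0,0],[0,0,0]]]' | egrep 'pos|force'
python3 -m handwheel '[[[-0.12,0,-0.06],[0,0,0]],[[-0.12,0,-0.05],[0,0,0]],[[-0.12,0,-0.04],[0,0,0]],[[0,0,0],[0,0,0]]]' | egrep 'pos|force'
```

```text
eef_pos: [0.5352, -0.0127, 0.3235]
contact_force: [0.5, 8.0, 5.8]
grip_force: 3.8
eef_pos: [0.5338, -0.0276, 0.3294]
contact_force: [1.6, 4.5, 3.8]
grip_force: 2.4
```

```bash
python3 -m handwheel '[[[-0.12,0,-0.03],[0,0,0]],[[-0.12,0,-0.03],[0,0,0]],[[-0.12,0,-0.01],[0,0,0]],[[0,0,0],[0,0,0]]]' | egrep 'pos|force'
python3 -m handwheel '[[[-0.1,0,0],[0,0,0]],[[-0.1,0,0],[0,0,0]],[[-0.1,0,0.01],[0,0,0]],[[0,0,0],[0,0,0]]]' | egrep 'pos|force'
```

```text
eef_pos: [0.5321, -0.0424, 0.3311]
contact_force: [0.6, 2.5, 3.3]
grip_force: 1.5
eef_pos: [0.5305, -0.0549, 0.3285]
contact_force: [0.8, 0.9, 1.9]
grip_force: 0.8
```

```bash
python3 -m handwheel '[[[-0.08,0,0.0],[0,0,0]],[[-0.08,0,0.0],[0,0,0]],[[0,0,0],[0,0,0]]]' | egrep 'pos|force'
python3 -m handwheel '[[[-0.06,0,0.02],[0,0,0]],[[-0.06,0,0.02],[0,0,0]],[[0,0,0],[0,0,0]]]' | egrep 'pos|force'
```

```text
eef_pos: [0.5299, -0.0606, 0.3276]
contact_force: [1.8, 3.9, -0.8]
grip_force: 2.1
eef_pos: [0.5294, -0.065, 0.3264]
contact_force: [3.1, 6.9, 0.2]
grip_force: 3.2
```

```bash
python3 -m handwheel '[[[0.2,0,0],[0,0,0]],[[0,0,-0.6],[0,0,0]],[[0,0,-0.5],[0,0,0]],[[0,0,0],[0,0,0]],[[-0.6,0,0],[0,0,0]]]' | egrep 'pos|force'
python3 -m handwheel '[[[-0.9,0,0],[0,0,0]],[[-0.9,0,0],[0,0,0]],[[-0.9,0,0],[0,0,0]],[[-0.9,0,0],[0,0,0]],[[-0.9,0,0],[0,0,0]]]' | egrep 'pos|force'
python3 -m handwheel '[[[0,0,0],[0,0,0]],[[0,0,0],[0,0,0]],[[0,0,0],[0,0,0]]]' | egrep 'pos|force|rot|time'
python3 - <<'E'
from h import *
u=np.array([.5227,-.1233]);a=-.108
o=get_obs();d=o['eef_pos'][:2]-u
print('unit xy',d@[np.cos(a),np.sin(a)],d@[-np.sin(a),np.cos(a)],'tip z',o['eef_pos'][2]-.182)
w=get_image('wrist');cv2.imwrite('pics/w6.png',cv2.resize(w['image'][0:300,170:470],None,fx=2,fy=2))
E
```

```text
eef_pos: [0.5279, -0.0802, 0.3708]
contact_force: [-0.4, -1.1, -0.4]
grip_force: 0.0
eef_pos: [0.5077, -0.2619, 0.3694]
contact_force: [0.2, -0.4, -0.7]
grip_force: 0.0
time_s: 21.1
eef_pos: [0.5083, -0.2596, 0.3704]
eef_rot: [-3.14, -0.001, 1.463]
contact_force: [0.5, -0.1, -0.5]
grip_force: 0.0
unit xy 0.0004231250034641952 -0.1370884511548596 tip z 0.1883517246491045
```

View pics/w6.png

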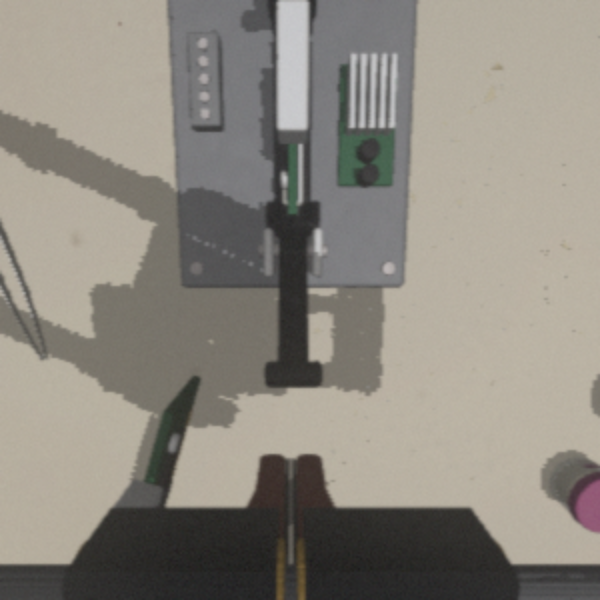

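The wrist view shows the right lever open (roll at crop (293,374)), the closed fingers aligned outside it, and the board in place.

```bash
python3 -m handwheel '[[[0,0,0.5],[0,0,0]],[[0,0,0.55],[0,0,0]],[[0,0,0.5],[0,0,0]],[[0,0,0],[0,0,0]],[[0.1,0,0],[0,0,0]]]' | egrep 'pos|force'
python3 -m handwheel '[[[0.1,0,-0.05],[0,0,0]],[[0.1,0,-0.12],[0,0,0]],[[0.12,0,-0.1],[0,0,0]],[[0,0,0],[0,0,0]]]' | egrep 'pos|force'
python3 -m handwheel '[[[0.12,0,-0.08],[0,0,0]],[[0.12,0,-0.08],[0,0,0]],[[0.12,0,-0.06],[0,0,0]],[[0,0,0],[0,0,0]]]' | egrep 'pos|force'
```

```text
eef_pos: [0.5088, -0.2556, 0.3094]
contact_force: [-0.6, 0.8, 0.6]
grip_force: 0.0
eef_pos: [0.5102, -0.2434, 0.322]
contact_force: [-0.5, -2.7, 1.5]
grip_force: 1.2
eef_pos: [0.5116, -0.2298, 0.3313]
contact_force: [-1.9, -5.8, 4.5]
grip_force: 2.7
```

```bash
python3 -m handwheel '[[[0.08,0,0.1],[0,0,0]],[[0.12,0,0],[0,0,0]],[[0.12,0,-0.02],[0,0,0]],[[0,0,0],[0,0,0]]]' | egrep 'pos|force'
python3 -m handwheel '[[[0.12,0,-0.02],[0,0,0]],[[0.12,0,-0.02],[0,0,0]],[[0.12,0,0],[0,0,0]],[[0,0,0],[0,0,0]]]' | egrep 'pos|force'
python3 -m handwheel '[[[0.1,0,0],[0,0,0]],[[0.1,0,0],[0,0,0]],[[0.1,0,0.01],[0,0,0]],[[0,0,0],[0,0,0]]]' | egrep 'pos|force'
```

```text
eef_pos: [0.5131, -0.2168, 0.328]
contact_force: [-0.4, -4.0, 4.0]
grip_force: 2.2
eef_pos: [0.5147, -0.2019, 0.3281]
contact_force: [1.1, -3.3, 2.9]
grip_force: 1.4
eef_pos: [0.516, -0.1897, 0.3264]
contact_force: [1.1, -3.2, 1.5]
grip_force: 1.5
```

```bash
python3 -m handwheel '[[[0.07,0,0],[0,0,0]],[[0.07,0,0.01],[0,0,0]],[[0,0,0],[0,0,0]]]' | egrep 'pos|contact'
python3 -m handwheel '[[[0.05,0,0.02],[0,0,0]],[[0.05,0,0.02],[0,0,0]],[[0,0,0],[0,0,0]]]' | egrep 'pos|contact'
python3 -m handwheel '[[[0.05,0,0.02],[0,0,0]],[[0,0,0],[0,0,0]],[[0,0,0],[0,0,0]]]' | egrep 'pos|contact'
```

```text
eef_pos: [0.5165, -0.1849, 0.3257]
contact_force: [1.2, -6.0, -0.2]
eef_pos: [0.5168, -0.1815, 0.3246]
contact_force: [-0.5, -8.3, 2.0]
eef_pos: [0.517, -0.1796, 0.324]
contact_force: [0.9, -7.6, 1.4]
```

```bash
python3 -m handwheel '[[[0.05,0,0.02],[0,0,0]],[[0,0,0],[0,0,0]]]' | egrep 'pos|contact'
python3 -m handwheel '[[[0.05,0,0.02],[0,0,0]],[[0,0,0],[0,0,0]]]' | egrep 'pos|contact'
python3 -m handwheel '[[[0.04,0,0.02],[0,0,0]],[[0,0,0],[0,0,0]]]' | egrep 'pos|contact'
```

```text
eef_pos: [0.5172, -0.1777, 0.3232]
contact_force: [0.3, -9.7, 2.8]
eef_pos: [0.5174, -0.1758, 0.3224]
contact_force: [-0.3, -9.7, 1.5]
eef_pos: [0.5175, -0.1744, 0.3217]
contact_force: [0.7, -10.1, 2.5]
```

```bash
python3 -m handwheel '[[[0.035,0,0],[0,0,0]],[[0,0,0],[0,0,0]]]' | egrep 'pos|contact'
python3 -m handwheel '[[[0.025,0,0],[0,0,0]],[[0,0,0],[0,0,0]]]' | egrep 'pos|contact'
```

```text
eef_pos: [0.5176, -0.1733, 0.3215]
contact_force: [0.5, -12.4, 1.0]
eef_pos: [0.5177, -0.1726, 0.3212]
contact_force: [0.2, -13.7, 0.8]
```

```bash
python3 -m handwheel '[[[0.02,0,0],[0,0,0]],[[0,0,0],[0,0,0]]]' | egrep 'pos|contact'
```

```text
eef_pos: [0.5177, -0.1721, 0.3211]
contact_force: [1.1, -15.0, -0.9]
```

```bash
python3 -m handwheel '[[[-0.2,0,0],[0,0,0]],[[0,0,-0.6],[0,0,0]],[[0,0,-0.5],[0,0,0]],[[0,0,0],[0,0,0]],[[0.6,0,0],[0,0,0]]]' | egrep 'pos|contact'
python3 -m handwheel '[[[0.9,0,0],[0,0,0]],[[0.9,0,0],[0,0,0]],[[0.9,0,0],[0,0,0]],[[0.1,0,0],[0,0,0]],[[0,0,0],[0,0,0]]]' | egrep 'pos|contact'
python3 -m handwheel '[[[0,0,0.5],[0,0,0]],[[0,0,0.45],[0,0,0]],[[0,0,0],[0,0,0]]]' | egrep 'pos|contact'
```

```text
eef_pos: [0.5197, -0.155, 0.3647]
contact_force: [0.7, 0.2, -0.4]
eef_pos: [0.5318, -0.0416, 0.3641]
contact_force: [1.0, 0.5, 0.9]
eef_pos: [0.5312, -0.0438, 0.3238]
contact_force: [0.4, -0.6, -0.5]
```

```bash
python3 -m handwheel '[[[-0.12,0,0],[0,0,0]],[[-0.12,0,0],[0,0,0]],[[-0.12,0,0],[0,0,0]],[[-0.05,0,0],[0,0,0]],[[0,0,0],[0,0,0]]]' | egrep 'pos|contact'
python3 -m handwheel '[[[-0.05,0,0.01],[0,0,0]],[[-0.05,0,0.01],[0,0,0]],[[0,0,0],[0,0,0]]]' | egrep 'pos|contact'
python3 -m handwheel '[[[-0.05,0,0.01],[0,0,0]],[[0,0,0],[0,0,0]]]' | egrep 'pos|contact'
```

```text
eef_pos: [0.5301, -0.0596, 0.3282]
contact_force: [-0.4, 0.2, 0.6]
eef_pos: [0.5296, -0.0631, 0.3267]
contact_force: [-0.0, -0.5, 0.5]
eef_pos: [0.5295, -0.0647, 0.3264]
contact_force: [0.5, 3.6, -0.1]
```

```bash
python3 -m handwheel '[[[-0.05,0,0.03],[0,0,0]],[[-0.05,0,0.03],[0,0,0]],[[0,0,0],[0,0,0]]]' | egrep 'pos|contact'
python3 -m handwheel '[[[-0.05,0,0.03],[0,0,0]],[[0,0,0],[0,0,0]]]' | egrep 'pos|contact'
python3 -m handwheel '[[[-0.05,0,0.02],[0,0,0]],[[0,0,0],[0,0,0]]]' | egrep 'pos|contact'
```

```text
eef_pos: [0.529, -0.0688, 0.3247]
contact_force: [-0.8, 4.1, 3.5]
eef_pos: [0.5288, -0.0707, 0.3237]
contact_force: [-1.6, 3.9, 5.7]
eef_pos: [0.5286, -0.0726, 0.3229]
contact_force: [-1.4, 5.9, 5.3]
```

```bash
python3 -m handwheel '[[[-0.04,0,0],[0,0,0]],[[0,0,0],[0,0,0]]]' | egrep 'pos|contact'
python3 -m handwheel '[[[-0.03,0,0],[0,0,0]],[[0,0,0],[0,0,0]]]' | egrep 'pos|contact'
```

```text
eef_pos: [0.5285, -0.0739, 0.3225]
contact_force: [-0.3, 8.2, 4.3]
eef_pos: [0.5284, -0.0748, 0.3221]
contact_force: [-0.1, 8.1, 2.7]
```

```bash
python3 -m handwheel '[[[-0.03,0,0],[0,0,0]],[[0,0,0],[0,0,0]]]' | egrep 'pos|contact'
```

```text
eef_pos: [0.5283, -0.0758, 0.3218]
contact_force: [1.0, 9.2, 1.7]
```

```bash
python3 -m handwheel '[[[-0.025,0,0],[0,0,0]],[[0,0,0],[0,0,0]]]' | egrep 'pos|contact'
```

```text
eef_pos: [0.5282, -0.0766, 0.3215]
contact_force: [0.8, 10.3, -0.1]
```

```bash
python3 -m handwheel '[[[-0.025,0,0],[0,0,0]],[[0,0,0],[0,0,0]]]' | egrep 'pos|contact|time'
```

```text
time_s: 29.75
eef_pos: [0.5282, -0.0771, 0.3215]
contact_force: [1.2, 11.6, 0.4]
```

```bash
python3 -m handwheel '[[[-0.025,0,0],[0,0,0]],[[0,0,0],[0,0,0]]]' | egrep 'pos|contact'
```

```text
eef_pos: [0.5281, -0.0775, 0.3215]
contact_force: [1.4, 15.2, 0.6]
```

```bash
python3 -m handwheel '[[[-0.025,0,0],[0,0,0]],[[0,0,0],[0,0,0]]]' | egrep 'pos|contact'
```

```text
eef_pos: [0.5281, -0.078, 0.3215]
contact_force: [2.1, 18.3, 1.4]
```

Left is at its stop (18 N, stiff). Back to the right lever to finish it.

```bash
python3 -m handwheel '[[[0.2,0,0],[0,0,0]],[[0,0,-0.6],[0,0,0]],[[0,0,-0.5],[0,0,0]],[[0,0,0],[0,0,0]],[[-0.6,0,0],[0,0,0]]]' | egrep 'pos|contact'
python3 -m handwheel '[[[-0.9,0,0],[0,0,0]],[[-0.9,0,0],[0,0,0]],[[-0.8,0,0],[0,0,0]],[[0,0,0],[0,0,0]],[[0,0,0],[0,0,0]]]' | egrep 'pos|contact'
python3 -m handwheel '[[[0,0,0.55],[0,0,0]],[[0,0,0.53],[0,0,0]],[[0,0,0],[0,0,0]],[[0,0,0],[0,0,0]]]' | egrep 'pos|contact'
python3 -m handwheel '[[[0.1,0,0],[0,0,0]],[[0.1,0,0],[0,0,0]],[[0.05,0,0],[0,0,0]],[[0,0,0],[0,0,0]]]' | egrep 'pos|contact'
```

```text
eef_pos: [0.5262, -0.0959, 0.3658]
contact_force: [-0.6, -1.4, -0.0]
eef_pos: [0.5145, -0.2009, 0.3646]
contact_force: [-0.6, 0.7, -0.1]
eef_pos: [0.5149, -0.1993, 0.3226]
contact_force: [0.2, -0.2, 0.4]
eef_pos: [0.516, -0.1899, 0.3235]
contact_force: [0.3, 0.0, 1.0]
```

```bash
python3 -m handwheel '[[[0.1,0,0],[0,0,0]],[[0.1,0,0],[0,0,0]],[[0,0,0],[0,0,0]]]' | egrep 'pos|contact'
python3 -m handwheel '[[[0.06,0,0.01],[0,0,0]],[[0.04,0,0.01],[0,0,0]],[[0,0,0],[0,0,0]]]' | egrep 'pos|contact'
python3 -m handwheel '[[[0.04,0,0.01],[0,0,0]],[[0,0,0],[0,0,0]]]' | egrep 'pos|contact'
python3 -m handwheel '[[[0.04,0,0.01],[0,0,0]],[[0,0,0],[0,0,0]]]' | egrep 'pos|contact'
```

```text
eef_pos: [0.5168, -0.1819, 0.3228]
contact_force: [0.3, 0.5, -0.1]
eef_pos: [0.5172, -0.1782, 0.3219]
contact_force: [0.2, 0.6, -0.5]
eef_pos: [0.5173, -0.1767, 0.3215]
contact_force: [-0.1, 0.6, 0.0]
eef_pos: [0.5175, -0.1753, 0.3212]
contact_force: [0.6, -2.0, 0.4]
```

```bash
python3 -m handwheel '[[[0.04,0,0],[0,0,0]],[[0,0,0],[0,0,0]]]' | egrep 'pos|contact'
python3 -m handwheel '[[[0.03,0,0],[0,0,0]],[[0,0,0],[0,0,0]]]' | egrep 'pos|contact'
python3 -m handwheel '[[[0.02,0,0],[0,0,0]],[[0,0,0],[0,0,0]]]' | egrep 'pos|contact'
```

```text
eef_pos: [0.5175, -0.1745, 0.3213]
contact_force: [-0.9, -4.9, 0.2]
eef_pos: [0.5176, -0.1738, 0.3213]
contact_force: [-0.9, -8.2, -1.5]
eef_pos: [0.5176, -0.1732, 0.3212]
contact_force: [-0.3, -9.8, -1.6]
```

```bash
python3 -m handwheel '[[[0.025,0,0],[0,0,0]],[[0,0,0],[0,0,0]]]' | egrep 'pos|contact'
```

```text
eef_pos: [0.5177, -0.1724, 0.3212]
contact_force: [-0.2, -9.2, -2.5]
```

```bash
python3 -m handwheel '[[[0.03,0,0],[0,0,0]],[[0,0,0],[0,0,0]]]' | egrep 'pos|contact'
python3 -m handwheel '[[[0.025,0,0],[0,0,0]],[[0,0,0],[0,0,0]]]' | egrep 'pos|contact'
```

```text
eef_pos: [0.5178, -0.1712, 0.3213]
contact_force: [-0.6, -9.5, -1.1]
eef_pos: [0.5179, -0.1704, 0.3213]
contact_force: [-0.5, -10.4, -1.5]
```

```bash
python3 -m handwheel '[[[0.02,0,0],[0,0,0]],[[0,0,0],[0,0,0]]]' | egrep 'pos|contact'
```

```text
eef_pos: [0.5179, -0.17, 0.3213]
contact_force: [-1.6, -13.6, -0.7]
```

```bash
python3 -m handwheel '[[[0.025,0,0],[0,0,0]],[[0,0,0],[0,0,0]]]' | egrep 'pos|contact'
```

```text
eef_pos: [0.5179, -0.1696, 0.3213]
contact_force: [-1.2, -15.6, -1.7]
```

```bash
python3 -m handwheel '[[[0.015,0,0],[0,0,0]],[[0,0,0],[0,0,0]]]' | egrep 'pos|contact'
```

```text
eef_pos: [0.518, -0.1693, 0.3213]
contact_force: [-1.8, -17.6, -1.5]
```

```bash
python3 -m handwheel '[[[-0.2,0,0],[0,0,0]],[[0,0,-0.7],[0,0,0]],[[0,0,-0.8],[0,0,0]],[[0,0,0],[0,0,0]],[[0,0,0],[0,0,0]]]' | egrep 'pos|contact|time'
python3 - <<'E'
from fit import *
o=get_obs();w=ext(get_image('wrist'),o)
cv2.imwrite('pics/w7.png',cv2.resize(w['image'][0:270,220:420],None,fx=2.2,fy=2.2,interpolation=cv2.INTER_CUBIC))
u=[.5227,-.1233,-.107]
s=lambda p:((p-[220,0]+.3)*2.2).round(0).tolist()
for q in(0,.1,.2,.3):
  a=q-.6;y=.065+.062*np.sin(a);z=.0944+.062*np.cos(a);print(q,s(proj(up(u,[(-.011,y,z),(.011,y,z),(-.011,-y,z),(.011,-y,z)]),w)))
for h in(.020,.0265):print('handle top',h,s(proj(up(u,[(-.006,.022,h+.09),(.006,.022,h+.09),(.006,-.022,h+.09),(-.006,-.022,h+.09)]),w)))
E
```

```text
time_s: 35.25
eef_pos: [0.5177, -0.1738, 0.382]
contact_force: [0.3, -0.6, -0.6]
0 [[177.0, 246.0], [243.0, 245.0], [179.0, 423.0], [241.0, 422.0]]
0.1 [[176.0, 228.0], [244.0, 228.0], [179.0, 439.0], [241.0, 439.0]]
0.2 [[175.0, 209.0], [245.0, 208.0], [179.0, 457.0], [242.0, 456.0]]
0.3 [[175.0, 188.0], [245.0, 188.0], [179.0, 474.0], [242.0, 474.0]]
handle top 0.02 [[194.0, 272.0], [225.0, 272.0], [225.0, 384.0], [195.0, 384.0]]
handle top 0.0265 [[194.0, 272.0], [226.0, 272.0], [225.0, 387.0], [195.0, 387.0]]
```

View pics/w7.png

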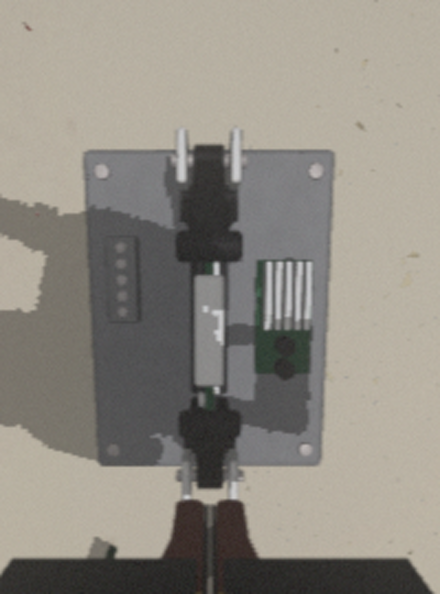

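Both rolls sit at the fully closed prediction: left at crop (209,246), predicted (210,246); right at about (210,424), predicted (210,423). The board is between them and the robot is clear, so I'm handing in.

```bash
python3 -c "
from station import job
print(job.finish_job())"
```

```text
the job is handed in; nothing more can be done
None
```

The job is handed in (no verdict came back): the board was lowered onto the connector and let go there, and both levers were swung to their stops, showing fully closed in the last image. No push read above about 18 N, at about 35 s; the models and the jar were never approached.

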